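# Set a grinding-wheel stand on its kickstand and hold it upright

### The job

Get the grinding-wheel stand ready for a wheel change: first swing its red arrest lever fully out to the side so that the leaning frame is free, then flip the yellow kickstand over its top centre so that it drops fully down to its stop. Then pull the frame upright by its blue grip bar until the kickstand's foot bears on its seat, and finish while still gripping the bar and holding the frame there with the foot pressed lightly down, because it tips away again if let go; leave everything else on the bench where it is.

Things in the scene. Friction and masses are not known exactly. Their poses are not given: they have to be found in the camera images.
- base: Fixed aluminium base plate of the stand, 270 x 230 x 12 thick. Origin on the bench top, straight below the frame's hinge axis; its x axis (forward) is the direction in which the frame leans, roughly away from the robot (turned up to 0.4 rad either way); y is left, z up. All offsets given for the other things are in this frame, in mm (forward, left, up) from this origin.
- frame (a joint): Lean of the frame about its hinge, rad: 0 is upright, positive leans forward, away from the kickstand's side. It starts on its forward stop at 0.30 and falls forward to it again if let go. Holding it upright takes about 3 to 4 N backward at the grip bar, starting to raise it 4 to 7 N. The arrest lever blocks it until swung out. The hinge itself allows -0.35 backward.
- frame_hinge (a point): The frame's hinge axis (offset 0, 0, 40), along the base's y. The frame is a white 30 x 30 post, about 210 tall, with a 110 mm blue grinding wheel on a hub on its forward face: about 1.2 kg, front-heavy. A steel lug on its left side is what the arrest lever blocks.
- grip_bar: The blue round bar across the top of the frame, to be held at the end: 16 in diameter, along the base's y, sticking out to the left of the post (free from 15 to 100 mm left). Its origin is on the post's left face; its axis lies 200 from the frame hinge.
- bar_centre (a point): Middle of the grip bar's free part, 60 left of the post's middle, on the bar's axis, 200 from the frame hinge (about 231 above the bench as it leans at the start, 240 upright). Good to pinch from above with the fingers closing along the base's x; the bar can roll between the fingers as the frame turns.
- arrest (a joint): Angle of the arrest lever, rad: 0 stands upright and blocks the frame (starts at 0 to 0.12); grows as its top swings to the left (base's +y) about an axis along the base's x, up to 0.95; it counts as out above 0.7. It stays where it is left (friction: about 0.5 to 1 N at the knob).
- arrest_pivot (a point): The pivot of the arrest lever, offset (11, 50, 30).
- knob_centre (a point): Middle of the lever's red knob: a round peg, 14 in diameter and about 65 long, at the lever's top, along the base's x, pointing backward from the lever towards the robot side. This point is on its axis, 120 from the pivot axis and 45 backward of the lever arm. Good place to pinch from above with the fingers closing along the base's y.
- kickstand (a joint): Angle of the kickstand relative to the frame, rad: 0 is stowed, pointing up along the post; it grows as it swings backward (base's -x, towards the robot) and down, to its stop at 2.44. Moved by its own weight only (0.15 kg): with the frame leaning at 0.30 it falls back to 0 before about 0.3 (its top centre) and falls down by itself to 2.44 after that.
- kick_pivot (a point): The kickstand's pivot on the right side of the frame: 100 from the frame's hinge along the post, 20 backward of the post's middle, 40 right of it; axis along the base's y.
- foot: The black round rubber foot bar at the kickstand's free end, 16 in diameter, along the base's y, 150 from the pivot; origin on the kickstand's yellow 12 x 12 leg, the bar runs 65 to the right of it.
- foot_centre (a point): The middle of the free part of the foot bar, 38 right of the leg, on its axis (about 285 above the bench at the start). Good place to pinch from above with the fingers closing along the base's x.
- seat: The kickstand's seat: a black rubber pad on the base plate, top 17 above the bench, 34 x 100, centre offset (-116, -70), with a yellow lip 13 higher along its back edge. Same origin as the base. With the kickstand fully down, the foot meets the pad when the frame is upright (lean 0 within 0.01); pressed with 5 to 10 N more it slides 2 mm back to the lip (lean about -0.03) and stops firmly.
- spanner: Bystander, loose, leave alone: a steel open-ended spanner, 180 long, lying flat. Origin at its underside.
- spare_wheel: Bystander, loose, leave alone: a reddish grinding-wheel ring, 90 across and 20 thick, lying flat. Origin at its underside.
- flange_nut: Bystander, loose, leave alone: a steel ring nut, 48 across and 14 thick, lying flat. Origin at its underside.
- cleaner: Bystander, loose, leave alone: a white bottle with a red cap, 60 across and 150 tall, standing. Origin at its underside.
- mug: Bystander, loose, leave alone: a white mug, 80 across and 90 tall. Origin at its underside.
- driver: Bystander, loose, leave alone: a screwdriver, 200 long, lying flat. Origin at its underside.
- parts_bin: Bystander, loose, leave alone: a blue open bin, 110 x 150 x 60 tall. Origin at its underside.

How it is judged:
On the way, in this order (a step that is already met when the one before it is completed fails the run):
1. the arrest lever is swung out while the kickstand is still stowed and the frame still leans (value of joint arrest above 0.7 rad and value of joint kickstand below 0.25 rad and value of joint frame above 0.2 rad), for 0.2 s.
2. the kickstand is down on its stop while the frame still leans (value of joint kickstand above 2.35 rad and value of joint frame above 0.15 rad), for 0.2 s.
3. the frame is upright, held by the grip bar, with the kickstand's foot on its seat (value of joint frame between -0.06 and 0.05 rad and contact force between the fingers and grip_bar above 1 N and contact force between foot and seat above 0.5 N), for 0.2 s.
At the end, for the whole second after the job is handed in: The frame is held upright (lean between -0.06 and 0.05 rad) by fingers gripping the grip bar (over 1 N), the kickstand is down (above 2.33 rad) with its foot pressing on its seat (0.5 to 60 N), and the arrest lever is out (above 0.7 rad) (all of step 3 and value of joint kickstand above 2.33 rad and value of joint arrest above 0.7 rad and contact force between foot and seat below 60 N); the arm keeps its last pose, push and grip.
It fails at once if a bystander is moved more than 30 mm (distance of any of spanner, spare_wheel, flange_nut, cleaner, mug, driver, parts_bin from where it was at the start of the episode above 0.03 m).
It fails at once if the frame is raised upright or pulled over backward before the kickstand is down (value of joint frame below 0.1 rad and value of joint kickstand below 2.2 rad).
It also fails if it takes over 64 s, if anything falls off the work surface, if the arm or the gripper's body presses on something with over 40 N, if the wrist force passes 120 N, or if a joint passes its speed limit or range.

### The arm

A 6-joint arm with a two-finger parallel gripper is mounted at the origin on the work surface. World frame = base frame: x ahead of the robot, y to its left, z up, the work surface at z = 0. Lengths are in m, angles in rad, forces in N, time in s.
With the tool pointing down it reaches from about 0.25 to 0.8 m from the base axis. Payload 8.5 kg.
Tool frame: the origin (TCP) lies midway between the tips of the shut fingers; the grasp point (between the pads) lies robot.grip_depth behind it (robot.grip_depth is the distance from the TCP to the grasp point, in m); x points along the fingers, z is the direction in which the jaws open and shut, and the axes are right-handed (so a half turn about x gives the same grasp; the last joint's range is limited). The gripper opens to 85 mm and grips with 20 to 120 N. Pads are 22 mm wide; open, the fingers measure 114 mm over their backs; the gripper's body (76 mm by 85 mm) begins 54 mm behind the grasp point. The pads swing forward as they close: fully open they stand 13 mm farther back than shut.
Start: joints at [1.12, 0.238, -0.013, 1.319, 0, 1.571], TCP at [0.229, 0.473, 0.231] pointing down, gripper open.
Joint ranges: [-2.66, 2.66], [-1.03, 1.9], [-1.14, 1.46], [-1.82, 2.27], [-1.45, 1.34], [-3.14, 3.14]. Speed limits (rad/s): [2.22, 2.22, 2.79, 3.14, 3.14, 3.14].

### API

Orientations are given as a rotation vector (axis times angle).
In Python, from station import robot gives the robot as it stands. The module is installed in compiled form; this text tells all that it offers.
- The arm moves only by the tool step_arm, never from a script. Its argument "series" is one flat list of numbers, 7 for each row, row after row: the turn, a rotation vector about the tool's x, y, z scaled (see below), then the shift along the tool's x, y, z scaled (see below), then the opening, from 0 (shut) to 1 (fully open). A call has 1 to 12 rows; each row shifts and turns the pose as measured when the row begins, along the tool's axes as they then stand; what a row does not reach is not made up. The controller multiplies each number of a shift by 10 cm and each number of a turn by pi/2 rad. A row lasts 1/12 s, in which the tool goes at most 41.7 mm and 7.16 degrees, less where a joint would pass 70% of its speed; a pose out of reach is approached as far as the arm can. A call with a number of a shift or a turn outside -1 to 1 is refused whole. A call with a gripper value outside its range is refused whole. The fingers move at their own pace and stop on an object; "newtons" is the grip in N (left out, the last holds). Time passes only in rows, so rows that do not move let the fingers close. It gives the time, the measured TCP pose, the force and the opening at its end, in the units of the state.
- robot.state(): the state, without advancing time (a new reading comes with each control period).
- robot.camera(name): name is "scene" or "top" or "wrist"; returns (picture, depth): 420x560x3 uint8, blue, green, red; 420x560 float32, m along the optical axis (not along the pixel's ray), 0 where there is no reading.
- robot.camera_model(name): a dict with "vfov" (degrees; the focal length in pixels is half the picture's height over the tangent of half this angle, whatever the lens; pixels are square), "cx", "cy" (the principal point, pixels), "k1" (the pictures are not rectified: a ray, as slopes to the right and down, at radius r is drawn at 1 + k1 r^2 times it, then the intrinsics apply), "R" (3x3) and "t" (3): a world point X has camera coordinates R X + t; the wrist camera has in their place "tool_from_camera" (4x4, takes a point from camera to tool coordinates, whose origin is the TCP and whose axes are the tool frame's). Camera axes: x right, y down, z forward; pixel columns grow to the right and rows downward; lengths in m; the calibration is good to about 2 mm. A picture is of the moment at which its call begins: read the wrist's pose just before it. camera_model takes no time and is no camera call.
- robot.close_job(): hands the job in, once; it reports no verdict.
Trained networks look in the newest picture that a camera, given by its name, has taken for a name from the list of things; names that differ only in an ending like _2 or _b are one class to them, and where a whole thing is asked for, a point or a joint stands for the part that bears it (a point fixed in the world has none). Each returns a list of dicts, best first, with "p" (0 to 1); they miss things now and then, are a little off and sometimes report something else, mostly with a low value. They report only what shows in the picture. A call takes as long as a camera call.
- robot.find_in(camera, label): "point" ([column, row] in pixels, amid what is visible of it).
The state is a dict: "t": time; "joint_positions": joint angles; "qd": joint speeds; "effort": joint torques, N m; "ee_pos": TCP position; "ee_rot": TCP orientation; "contact_force": force on the tool from outside, world axes, zero at the start; "wrist_torque": the same for the moment, N m; "gripper_width": finger opening in m.
Only numpy, scipy, OpenCV 4.12 (cv2) and the standard library are available. Lean on these libraries where they do the work, as an engineer would, in place of code of your own. Each camera call takes 0.05 s, during which the arm holds its last target.

## Working session

There is one attempt and no reset: what is moved stays moved. The work goes in short steps, Python scripts to look and compute and a tool call to move; the robot and the scene stay as the last step left them, time stands still between calls to the robot, and variables do not carry over. Pictures are saved under pics/ and viewed, and the job is handed in when it is done.

Besides the shell and the picture viewer there is one more tool, called after ">>>" in YAML: its name, and indented under it one key for each argument. step_arm: Moves the arm, as the interface text tells. Shifts and turns lie within -1 to 1; 1 stands for 10 cm of shift or pi/2 rad of turn. Its arguments: {"type":"object","properties":{"series":{"type":"array"},"newtons":{"type":"number"}},"required":["series"]}

```bash
mkdir -p pics; ls; cat > h.py <<'E'
import numpy as np, cv2
from scipy.spatial.transform import Rotation as Ro
from station import robot
def px2ray(m,p):
    f=210/np.tan(np.radians(m["vfov"])/2)
    d=np.array([(p[0]-m["cx"])/f,(p[1]-m["cy"])/f]); u=d.copy()
    for _ in range(20): u=d/(1+m["k1"]*(u@u))
    return np.array([u[0],u[1],1.])
def camT(name,st=None):
    m=robot.camera_model(name)
    if name=="wrist":
        T=np.array(m["tool_from_camera"]); st=st or robot.state()
        W=np.eye(4); W[:3,:3]=Ro.from_rotvec(st["ee_rot"]).as_matrix(); W[:3,3]=st["ee_pos"]
        return m,W@T
    R=np.array(m["R"]);T=np.eye(4);T[:3,:3]=R.T;T[:3,3]=-R.T@np.array(m["t"]);return m,T
def ray(name,p,st=None):
    m,T=camT(name,st); r=px2ray(m,p); return T[:3,3],T[:3,:3]@r
def deproj(name,p,z,st=None):
    o,d=ray(name,p,st); return o+d*z
def proj(name,X,st=None):
    m,T=camT(name,st); c=np.linalg.inv(T)@np.r_[X,1]; u=c[:2]/c[2]
    f=210/np.tan(np.radians(m["vfov"])/2)
    return u*(1+m["k1"]*(u@u))*f+np.array([m["cx"],m["cy"]])
def tri(rs):
    A=np.zeros((3,3));b=np.zeros(3)
    for o,d in rs:
        d=d/np.linalg.norm(d);P=np.eye(3)-np.outer(d,d);A+=P;b+=P@o
    x=np.linalg.solve(A,b)
    return x,[np.linalg.norm(np.cross(x-o,d/np.linalg.norm(d))) for o,d in rs]
E
cat > a.py <<'E'
from h import *
np.set_printoptions(precision=4,suppress=True)
s=robot.state();print(s, robot.grip_depth)
D={}
for n in ["scene","top","wrist"]:
    im,d=robot.camera(n);cv2.imwrite(f"pics/{n}0.png",im);np.save(f"{n}0.npy",d)
    print(n,robot.camera_model(n)["vfov"])
for l in ["base","grip_bar","bar_centre","knob_centre","foot_centre","foot","seat","arrest_pivot","kick_pivot","frame_hinge"]:
    for n in ["scene","top"]:
        r=robot.find_in(n,l)[:2]
        for q in r:
            p=q["point"];dd=np.load(f"{n}0.npy");z=dd[int(p[1]),int(p[0])]
            print(l,n,round(q["p"],2),np.round(p,1),deproj(n,p,z))
print(robot.state()["t"])
E
python3 a.py
```

```text
pics
{'t': 0.0, 'joint_positions': array([ 1.12  ,  0.2388, -0.0142,  1.3192,  0.    ,  1.5708]), 'qd': array([ 0.001 , -0.0001, -0.0001, -0.0002, -0.0017, -0.0002]), 'effort': array([  0.0047, -53.878 ,  34.6436,   0.0185,   0.0004,   0.    ]), 'ee_pos': array([0.2285, 0.4722, 0.2307]), 'ee_rot': array([-0.8718,  1.3906,  0.8706]), 'contact_force': array([0.5531, 0.4286, 0.1293]), 'wrist_torque': array([ 0.0034, -0.0038, -0.0126]), 'gripper_width': 0.08510941569890583} 0.0187
scene 48.12340088802996
top 48.78777422085402
wrist 69.56496413607064
base scene 0.92 [276.7 219.7] [ 0.5686 -0.0123  0.0516]
base scene 0.39 [287.9 207.1] [ 0.4686 -0.0161  0.0075]
base top 0.56 [285.5 239.8] [ 0.5409 -0.0315  0.0087]
grip_bar scene 0.42 [273.5 196.7] [0.6252 0.006  0.2372]
grip_bar top 0.58 [291.8 205.9] [ 0.6071 -0.0453  0.2475]
grip_bar top 0.47 [272.8 199.5] [0.6277 0.0077 0.2371]
bar_centre scene 0.54 [247.3 171.2] [ 0.6101 -0.087   0.2919]
bar_centre top 0.46 [274.2 200.8] [0.6226 0.0037 0.2437]
knob_centre scene 0.57 [286.7 207.9] [0.5766 0.0279 0.1429]
knob_centre top 0.59 [268.1 230.8
[... 453 characters left out ...]
0.4245 -0.1065  0.0165]
seat top 0.42 [348.3 256.3] [ 0.4857 -0.233   0.0195]
arrest_pivot scene 0.56 [288.6 212.3] [ 0.4939 -0.0018  0.0135]
arrest_pivot scene 0.2 [203.5 145.8] [ 0.386  -0.4061  0.0825]
arrest_pivot top 0.16 [308.1 209.7] [ 0.5931 -0.0894  0.2641]
kick_pivot scene 0.52 [247.8 169.3] [ 0.6038 -0.0886  0.2936]
kick_pivot top 0.8 [308.8 207.6] [ 0.597  -0.0907  0.2746]
kick_pivot top 0.72 [318.5 203.1] [ 0.6055 -0.1156  0.2939]
frame_hinge scene 0.96 [260.1 207.5] [ 0.6248 -0.0422  0.1617]
frame_hinge scene 0.38 [239.3 166.1] [ 0.602  -0.1185  0.2927]
frame_hinge top 0.89 [290.5 205.9] [ 0.6083 -0.0419  0.2414]
frame_hinge top 0.43 [415.6 294.3] [ 0.3652 -0.4127  0.1167]
1.15
```

View pics/top0.png

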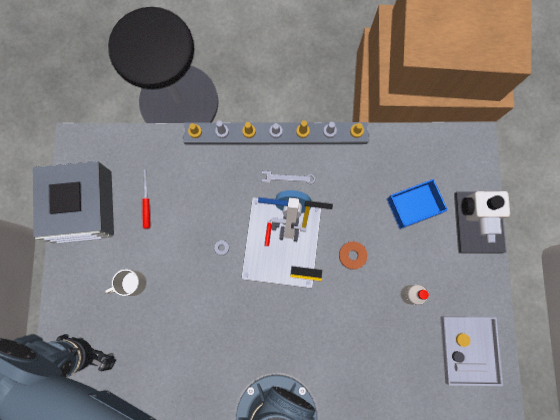

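View pics/scene0.png

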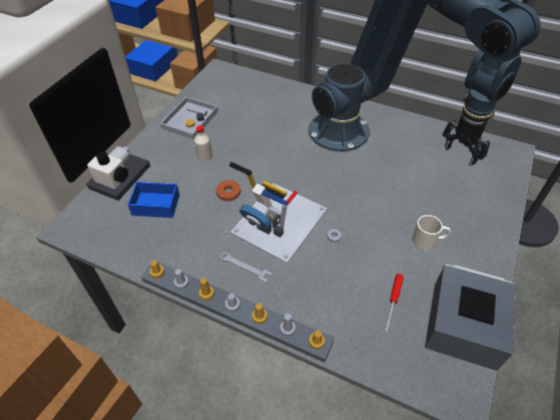

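View pics/wrist0.png

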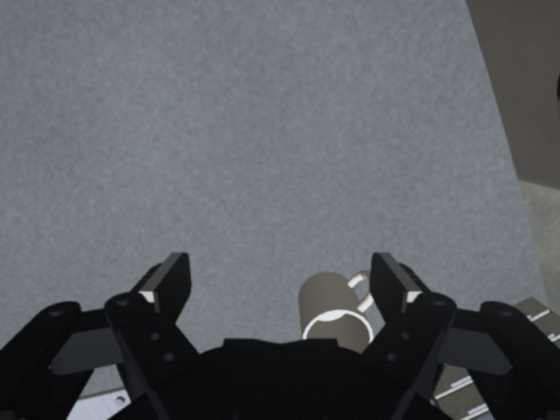

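```bash
python3 - <<'E'
import cv2
a=cv2.imread('pics/top0.png')[170:310,220:380];cv2.imwrite('pics/topz.png',cv2.resize(a,None,fx=4,fy=4,interpolation=cv2.INTER_CUBIC)[:, :800])
a=cv2.imread('pics/scene0.png')[130:270,200:360];cv2.imwrite('pics/scenez.png',cv2.resize(a,None,fx=4,fy=4,interpolation=cv2.INTER_CUBIC)[:, :800])
E
```

```text
(no output)
```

View pics/topz.png

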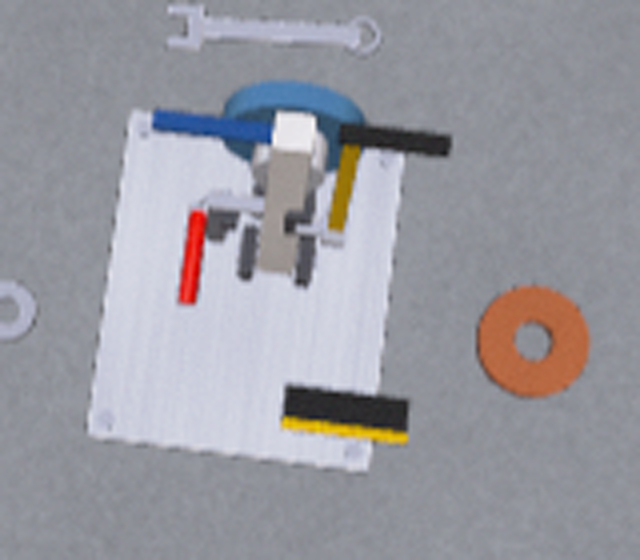

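View pics/scenez.png

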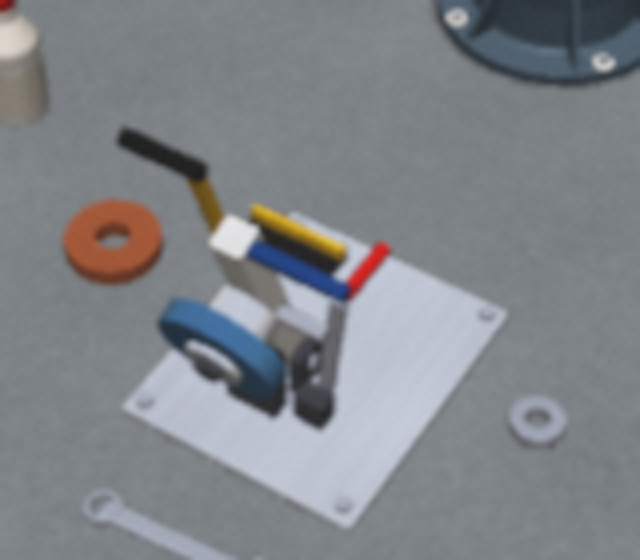

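The top view shows the stand with forward turned slightly right (yaw about -0.12). The red knob runs from about (269,222) to (267,246), the blue bar from (259,200) to (287,203), the black foot bar from (305,203) to (332,206), and the seat is at about (306,272). I'll measure these from the masks next.

```bash
cat > b.py <<'E'
from h import *
np.set_printoptions(precision=4,suppress=True)
def mask(im,kind):
    h=cv2.cvtColor(im,cv2.COLOR_BGR2HSV).astype(int);H,S,V=h[...,0],h[...,1],h[...,2]
    return {"red":((H<6)|(H>172))&(S>150)&(V>90),"blue":(H>104)&(H<120)&(S>130),"black":(V<60),"yellow":(H>18)&(H<32)&(S>140)}[kind]
B={"top":{"knob":("red",258,215,280,252),"bar":("blue",256,192,291,208),"foot":("black",300,195,336,212),"lip":("yellow",285,260,325,290),"seat":("black",285,260,325,290),"leg":("yellow",298,200,315,232)},
"scene":{"knob":("red",280,186,300,210),"bar":("blue",260,186,290,208),"foot":("black",226,158,254,178),"lip":("yellow",260,178,290,200)}}
for n in B:
    im=cv2.imread(f"pics/{n}0.png");d=np.load(f"{n}0.npy")
    for k,(c,x0,y0,x1,y1) in B[n].items():
        m=np.zeros(im.shape[:2],bool);m[y0:y1,x0:x1]=mask(im,c)[y0:y1,x0:x1]
        ys,xs=np.nonzero(m)
        if len(xs)<5: print(n,k,"few");continue
        P=np.array([deproj(n,(x,y),d[y,x]) for x,y in zip(xs,ys) if d[y,x]>0])
        P=P[np.abs(P[:,2]-np.median(P[:,2]))<.02] if k!="leg" else P
        c0=np.median(P,0);u,s_,v=np.linalg.svd(P-P.mean(0));t=(P-P.mean(0))@v[0]
        print(n,k,len(P),"med",c0,"dir",v[0],"ends",P.mean(0)+v[0]*t.min(),P.mean(0)+v[0]*t.max(),"px",xs.min(),xs.max(),ys.min(),ys.max())
E
python3 b.py
```

```text
top knob 93 med [0.5411 0.0228 0.1556] dir [-0.9913  0.1316 -0.0056] ends [0.5739 0.0192 0.1556] [0.5083 0.0279 0.1552] px 265 271 223 245
top bar 150 med [0.6229 0.0043 0.2375] dir [-0.0997 -0.9948 -0.0216] ends [0.6272 0.0492 0.2382] [ 0.619  -0.0329  0.2364] px 258 290 192 205
top foot 125 med [ 0.6022 -0.1142  0.292 ] dir [-0.1389 -0.9903  0.0014] ends [ 0.6071 -0.0788  0.2916] [ 0.5971 -0.15    0.2917] px 305 331 201 208
top lip 92 med [ 0.4197 -0.0971  0.0275] dir [-0.1348 -0.9908 -0.0156] ends [ 0.4265 -0.0478  0.0266] [ 0.4134 -0.1439  0.0251] px 291 321 274 280
top seat 205 med [ 0.4361 -0.0965  0.0166] dir [-0.125  -0.9922 -0.0012] ends [ 0.4429 -0.0506  0.0167] [ 0.4312 -0.1438  0.0165] px 292 321 267 276
top leg 84 med [ 0.5835 -0.0851  0.224 ] dir [-0.2878  0.0375 -0.957 ] ends [ 0.6009 -0.0873  0.2826] [ 0.5634 -0.0824  0.1579] px 302 309 206 226
scene knob 39 med [0.5368 0.0262 0.1575] dir [ 0.9951 -0.0864  0.0472] ends [0.5089 0.0287 0.1557] [0.5633 0.024  0.1582] px 287 296 191 202
scene bar 109 med [0.6253 0.007  0.2379] dir [ 0.1454  0.9894 -0.0049] ends [ 0.6193 -0.0327  0.2375] [0.6313 0.049  0.2371] px 263 286 191 204
scene foot 90 med [ 0.6073 -0.1137  0.2901] dir [-0.132  -0.9912 -0.0142] ends [ 0.6117 -0.0773  0.2903] [ 0.6018 -0.1519  0.2893] px 230 250 163 174
scene lip 91 med [ 0.4197 -0.0982  0.0241] dir [ 0.1174  0.9929 -0.0206] ends [ 0.4138 -0.1441  0.0254] [ 0.425  -0.0492  0.0235] px 263 285 182 194
```

```bash
cat >> h.py <<'E'
np.set_printoptions(precision=4,suppress=True)
PSI=-0.131; O=np.array([.5584,-.0417,0]); XB=np.array([np.cos(PSI),np.sin(PSI),0]); YB=np.array([-np.sin(PSI),np.cos(PSI),0]);ZB=np.array([0,0,1.])
def off(f,l,u): return O+XB*f/1000+YB*l/1000+ZB*u/1000
def Rm(): return Ro.from_rotvec(robot.state()["ee_rot"]).as_matrix()
def tob(X): d=np.asarray(X)-O; return np.array([d@XB,d@YB,d@ZB])*1000
E
python3 - <<'E'
from h import *
R=Rm();print(R)
for s in (1,-1):
    z=s*XB;x=-ZB;y=np.cross(z,x);T=np.c_[x,y,z]
    print(s,(Ro.from_matrix(R.T@T)).as_rotvec()/(np.pi/2))
print(robot.camera_model("wrist")["tool_from_camera"], tob(robot.state()["ee_pos"]))
print(off(-34,25,170),off(-34,25,125))
E
```

```text
[[-0.0001 -0.9001  0.4357]
 [-0.0001  0.4357  0.9001]
 [-1.      0.     -0.0002]]
1 [ 0.7964 -0.0001  0.0001]
-1 [-1.2036 -0.0001 -0.0001]
[[ 0.0009 -0.2638  0.9646 -0.1426]
 [-0.0013 -0.9646 -0.2637  0.0663]
 [ 1.     -0.001  -0.0012 -0.0003]
 [ 0.      0.      0.      1.    ]] [-394.0401  466.7385  231.2574]
[ 0.528  -0.0125  0.17  ] [ 0.528  -0.0125  0.125 ]
```

>>> step_arm:
  series: [0.08,0,0,-0.13,0,0,0,0.08,0,0,-0.13,0,0,0,0.08,0,0,-0.13,0,0,0,0.08,0,0,-0.13,0,0,0,0.08,0,0,-0.13,0,0,0,0.08,0,0,-0.13,0,0,0,0.08,0,0,-0.13,0,0,0,0.08,0,0,-0.13,0,0,0,0.08,0,0,-0.13,0,0,0,0.08,0,0,-0.13,0,0,0]
  newtons: 30

```text
t: 1.98
ee_pos: [0.228, 0.471, 0.3641]
ee_rot: [0.101, 1.571, -0.11]
contact_force: [0.3, 0.7, -0.4]
gripper_width: 0.0003
```

```bash
cat > w.py <<'E'
from h import *
import sys
# usage: f l u target (mm, base)
s=robot.state();R=Rm();z=XB;x=-ZB;y=np.cross(z,x);T=np.c_[x,y,z]
print("t",s["t"],"tcp base",tob(s["ee_pos"]),"F",s["contact_force"],"w",s["gripper_width"],"q",s["joint_positions"])
print("turn err",Ro.from_matrix(R.T@T).as_rotvec()/(np.pi/2))
if len(sys.argv)>3:
    X=off(*map(float,sys.argv[1:4])); print("shift units",R.T@(X-s["ee_pos"])*10, "(0.417 max/row)")
E
python3 w.py -34 25 360
```

```text
t 1.9833 tcp base [-394.5465  465.1526  364.0505] F [ 0.2946  0.6769 -0.4269] w 0.00032417784941946514 q [1.12   0.235  0.3183 1.6602 0.     2.8249]
turn err [-0.002  -0.0012  0.0037]
shift units [ 0.0591 -4.3898  3.6195] (0.417 max/row)
```

>>> step_arm:
  series: [0,0,0,0,-0.29,0.24,0,0,0,0,0,-0.29,0.24,0,0,0,0,0,-0.29,0.24,0,0,0,0,0,-0.29,0.24,0,0,0,0,0,-0.29,0.24,0,0,0,0,0,-0.29,0.24,0,0,0,0,0,-0.29,0.24,0,0,0,0,0,-0.29,0.24,0,0,0,0,0,-0.29,0.24,0,0,0,0,0,-0.29,0.24,0,0,0,0,0,-0.29,0.24,0,0,0,0,0,-0.29,0.24,0]

```text
t: 2.98
ee_pos: [0.4695, 0.0757, 0.3673]
ee_rot: [0.107, 1.565, -0.105]
contact_force: [0.8, 1.8, 0.2]
gripper_width: -0.0003
```

```bash
python3 w.py -34 25 360
```

```text
t 2.9833 tcp base [-103.5198  104.814   367.3449] F [0.8162 1.8152 0.1839] w -0.0002616884866114836 q [0.1596 0.1411 0.2072 1.6339 0.0006 1.8649]
turn err [-0.0022  0.0017 -0.0009]
shift units [ 0.0742 -0.7958  0.6978] (0.417 max/row)
```

```bash
python3 - <<'E'
from h import *
s=robot.state();im,d=robot.camera("wrist");cv2.imwrite("pics/w1.png",im);np.save("w1.npy",d)
for n,X in dict(knob=off(-34,62,149),bar=off(59,60,231),foot=off(55,-78,285),seat=off(-116,-70,17),spivot=off(11,50,30)).items(): print(n,proj("wrist",X,s))
for l in ["knob_centre","bar_centre"]:
    for q in robot.find_in("wrist",l)[:2]:
        p=q["point"];r=[ray("wrist",p,s),ray("top",[268.2,234] if l[0]=="k" else [273,201])];X,e=tri(r);print(l,q["p"],p,tob(deproj("wrist",p,d[int(p[1]),int(p[0])],s)),tob(X),e)
E
```

```text
knob [335.2471 214.2804]
bar [441.7286 239.1006]
foot [443.8476 391.9796]
seat [272.884  264.0652]
spivot [349.2767 200.2712]
knob_centre 0.78 [350.6, 210.5] [-15.7467  67.6906 152.0859] [-18.9284  63.399  142.9379] [np.float64(0.0056147813170659), np.float64(0.005614781317066103)]
bar_centre 0.59 [442.7, 239.6] [ 56.5624  61.8516 237.0147] [ 60.6096  57.8751 228.5936] [np.float64(0.001057659642197549), np.float64(0.0010576596421974348)]
```

View pics/w1.png

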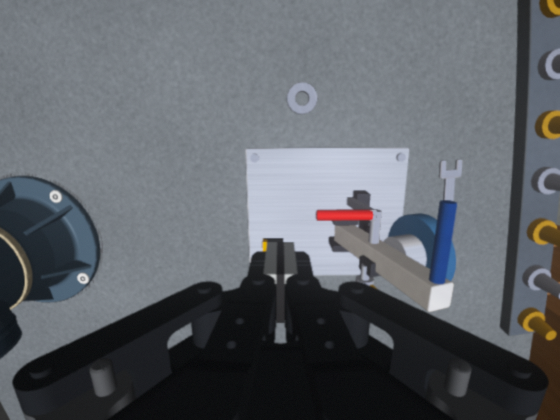

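The wrist view shows the knob peg at (317–372, 215) and the bar at (442, 240). Both match my model's predictions. I'll check how wide the closed knuckles are before going near the post.

```bash
python3 - <<'E'
from h import *
d=np.load("w1.npy");m=robot.camera_model("wrist");T=np.array(m["tool_from_camera"])
for p in [(25,385),(60,380),(100,350),(150,330),(210,290),(250,290),(500,350),(530,385),(280,262)]:
    print(p,d[p[1],p[0]],((T@np.r_[px2ray(m,p)*d[p[1],p[0]],1])[:3]*1000).round())
E
python3 w.py -42 28 200
```

```text
(25, 385) 0.06299481 [-92.  11. -56.]
(60, 380) 0.06334448 [-92.  13. -48.]
(100, 350) 0.073953085 [-81.  12. -45.]
(150, 330) 0.08069862 [-74.  13. -35.]
(210, 290) 0.10179744 [-52.  12. -24.]
(250, 290) 0.10267018 [-51.  12. -10.]
(500, 350) 0.074111134 [-81.  11.  56.]
(530, 385) 0.062149607 [-93.  12.  55.]
(280, 262) 0.12694505 [-26.  10.   0.]
t 3.1333 tcp base [-103.0398  104.4962  366.6073] F [-0.5556  0.5111  0.4218] w -5.865078111337381e-05 q [0.1588 0.1427 0.2073 1.6338 0.0004 1.8689]
turn err [-0.0053  0.0009 -0.0005]
shift units [ 1.6663 -0.7613  0.6143] (0.417 max/row)
```

>>> step_arm:
  series: [0,0,0,0,-0.26,0.21,0,0,0,0,0,-0.26,0.21,0,0,0,0,0,-0.26,0.21,0,0,0,0,0.3,0,0,0,0,0,0,0.35,0,0,0,0,0,0,0.35,0,0,0,0,0,0,0.35,0,0,0,0,0,0,0.2,0,0,0,0,0,0,0,0,0,0]

```text
t: 3.88
ee_pos: [0.5242, -0.0053, 0.209]
ee_rot: [0.106, 1.558, -0.099]
contact_force: [-0.4, -0.0, 0.4]
gripper_width: 0.0001
```

```bash
python3 w.py -42 30 128
```

```text
t 3.8833 tcp base [-38.6847  31.609  209.0428] F [-0.4435 -0.0291  0.4319] w 0.000135080757925558 q [-0.0125  0.2376 -0.0718  1.2514  0.004   1.6893]
turn err [ 0.      0.0061 -0.0033]
shift units [ 0.81   -0.0203 -0.0409] (0.417 max/row)
```

>>> step_arm:
  series: [0,0,0,0.25,-0.01,-0.02,0,0,0,0,0.25,-0.01,-0.02,0,0,0,0,0.25,0,0,0,0,0,0,0.07,0,0,0,0,0,0,0,0,0,0,0,0,0,0,0.1,0,0,0,0,0,0.03,0.1,0,0,0,0,0,0.04,0.1,0,0,0,0,0,0.04,0.1,0,0]

```text
t: 4.63
ee_pos: [0.5304, 0.042, 0.125]
ee_rot: [0.103, 1.546, -0.093]
contact_force: [-1.2, -1.3, -0.5]
gripper_width: 0.0
```

```bash
python3 w.py -40 124 85
```

```text
t 4.6333 tcp base [-38.6906  79.3313 124.9783] F [-1.2313 -1.3456 -0.5322] w 3.5283429512857603e-06 q [ 0.0771  0.2916 -0.222   1.0345  0.0034  1.7735]
turn err [ 0.0034  0.0137 -0.0051]
shift units [ 0.403   0.4436 -0.0193] (0.417 max/row)
```

>>> step_arm:
  series: [0,0.004,0,0.06,0.08,0,0,0,0.004,0,0.06,0.08,0,0,0,0.004,0,0.07,0.08,0,0,0,0,0,0.07,0.07,0,0,0,0,0,0.07,0.06,0,0,0,0,0,0.06,0.06,0,0,0,0,0,0,0,0,0]

```text
t: 5.22
ee_pos: [0.5381, 0.0919, 0.0825]
ee_rot: [0.1, 1.565, -0.092]
contact_force: [0.5, -4.2, 3.6]
gripper_width: 0.0
```

```bash
python3 w.py -40 126 85; python3 - <<'E'
from h import *
s=robot.state()
for n in ["top","scene"]:
    im,d=robot.camera(n);cv2.imwrite(f"pics/{n}2.png",im)
    h=cv2.cvtColor(im,cv2.COLOR_BGR2HSV).astype(int);m=((h[...,0]<6)|(h[...,0]>172))&(h[...,1]>150)&(h[...,2]>70)
    ys,xs=np.nonzero(m);P=np.array([np.r_[tob(deproj(n,(x,y),d[y,x])),x,y] for x,y in zip(xs,ys)])
    k=(abs(P[:,0]+25)<60)&(P[:,1]>30)&(P[:,1]<190)&(P[:,2]>70)
    print(n,k.sum(),np.median(P[k],0) if k.any() else 0)
E
```

```text
t 5.2167 tcp base [-37.5967 129.7922  82.5105] F [ 0.4723 -4.1602  3.6297] w 4.081491394774129e-05 q [ 0.1669  0.3612 -0.237   0.9678  0.004   1.8604]
turn err [ 0.0053  0.0021 -0.0033]
shift units [-0.0252 -0.0376 -0.0243] (0.417 max/row)
top 0 0
scene 54 [-27.6066 149.1162 106.6372 312.     218.    ]
```

>>> step_arm:
  series: [0,0,0,0,-0.15,0,0,0,0,0,-0.1,-0.05,0,0,0,0,0,-0.3,0,-0.1,0,0,0,0,-0.4,0,0,0,0,0,0,-0.4,0,0,0,0,0,0,-0.4,0,0,0,0,0,0,-0.4,0,0,0,0,0,0,-0.4,0,0,0,0,0,0,-0.4,0,0,0,0,0,0,-0.3,0,0,0,0,0,0,0,0,0,0]

```text
t: 6.23
ee_pos: [0.519, 0.0718, 0.4067]
ee_rot: [0.109, 1.57, -0.091]
contact_force: [1.5, 0.9, -0.1]
gripper_width: -0.0001
```

```bash
python3 w.py 98 -85 370; python3 - <<'E'
from h import *
n="top"; im,d=robot.camera(n);cv2.imwrite(f"pics/{n}3.png",cv2.resize(im[150:310,200:380],None,fx=4,fy=4))
E
```

```text
t 6.2333 tcp base [-53.8415 107.3819 406.738 ] F [ 1.4781  0.9404 -0.0994] w -0.00014875439564735076 q [0.1308 0.2469 0.4442 1.767  0.0114 1.8284]
turn err [ 0.0026 -0.0012 -0.0072]
shift units [ 0.3427 -1.9341  1.5111] (0.417 max/row)
```

View pics/top3.png

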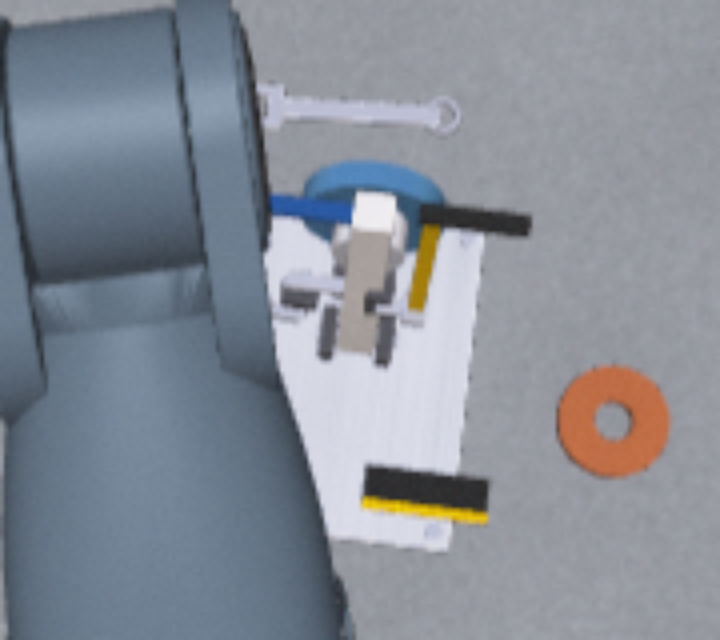

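The frame and kickstand are unchanged, and the lever now lies out to the left, partly hidden by the arm.

>>> step_arm:
  series: [0,0,0,0,-0.28,0.22,0,0,0,0,0,-0.28,0.22,0,0,0,0,0,-0.28,0.22,0,0,0,0,0,-0.28,0.22,0,0,0,0,0,-0.28,0.22,0,0,0,0,0,-0.28,0.22,0,0,0,0,0,-0.28,0.22,0,0,0,0,0,0,0.05,0,0,0,0,0,0,0,0]

```text
t: 7.03
ee_pos: [0.6554, -0.1494, 0.396]
ee_rot: [0.112, 1.577, -0.084]
contact_force: [0.8, 1.0, -0.3]
gripper_width: 0.0003
```

```bash
python3 w.py 98 -85 262
```

```text
t 7.0333 tcp base [110.2844 -94.1305 395.967 ] F [ 0.8481  1.014  -0.2618] w 0.000343747945426689 q [-0.2315  0.5916  0.9746  1.9653  0.0162  1.4635]
turn err [ 0.0042 -0.0062 -0.011 ]
shift units [ 1.3422  0.0689 -0.1093] (0.417 max/row)
```

>>> step_arm:
  series: [0,0,0.01,0.33,0.02,-0.02,0,0,0,0,0.33,0.02,-0.03,0,0,0,0,0.33,0.02,-0.02,0,0,0,0,0.25,0,-0.02,0,0,0,0,0.1,0,0,0,0,0,0,0,0,0,0]

```text
t: 7.53
ee_pos: [0.645, -0.1354, 0.2555]
ee_rot: [0.126, 1.573, -0.071]
contact_force: [-0.3, 1.1, -0.9]
gripper_width: -0.0001
```

```bash
python3 w.py 60 -85 262;python3 - <<'E'
from h import *
s=robot.state();im,d=robot.camera("wrist");cv2.imwrite("pics/w4.png",im)
print(proj("wrist",off(55,-78,285),s))
E
```

```text
t 7.5333 tcp base [ 98.0876 -81.573  255.4983] F [-0.2554  1.1156 -0.876 ] w -0.0001256413819256749 q [-0.2228  0.4845  0.4196  1.5163  0.0342  1.4731]
turn err [ 0.0036 -0.0045 -0.0223]
shift units [-0.0634 -0.0299 -0.3815] (0.417 max/row)
[176.6327 276.1803]
```

View pics/w4.png

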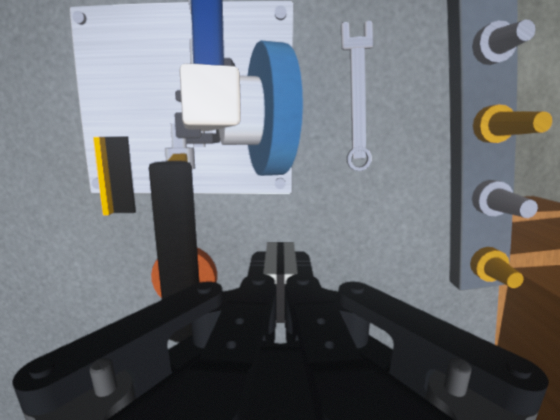

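>>> step_arm:
  series: [0,0,-0.01,0,0,-0.12,0,0,0,-0.01,0,0,-0.12,0,0,0,0,0,0,-0.12,0,0,0,0,0,0,-0.1,0,0,0,0,0,0,-0.1,0,0,0,0,0,0,-0.1,0,0,0,0,0,0,-0.1,0]

```text
t: 8.17
ee_pos: [0.5693, -0.1227, 0.2644]
ee_rot: [0.097, 1.565, -0.094]
contact_force: [0.7, 1.0, 0.3]
gripper_width: -0.0
```

```bash
python3 w.py -20 -85 258
```

```text
t 8.1667 tcp base [ 21.3432 -78.8904 264.4375] F [0.6845 0.9822 0.2854] w -1.8148608050496892e-05 q [-0.2137  0.3283  0.1975  1.4362  0.0027  1.4792]
turn err [ 0.0057  0.0026 -0.0015]
shift units [ 0.0626 -0.0576 -0.4142] (0.417 max/row)
```

>>> step_arm:
  series: [0,0,0,0.02,0,-0.1,0,0,0,0,0.02,0,-0.1,0,0,0,0,0,0,-0.1,0,0,0,0,0,0,-0.08,0,0,0,0,0,0,0,0,0,0,0,0,0,0,0,0,0,0,0,0,0,0,0,0,0,0,0,0,0]

```text
t: 8.83
ee_pos: [0.5301, -0.1161, 0.2691]
ee_rot: [0.095, 1.552, -0.094]
contact_force: [-0.0, 0.0, 0.1]
gripper_width: 0.0001
```

```bash
python3 w.py 59 60 330;python3 - <<'E'
from h import *
im,d=robot.camera("wrist");cv2.imwrite("pics/w5.png",im)
im,d=robot.camera("scene");cv2.imwrite("pics/s5.png",cv2.resize(im[110:270,180:360],None,fx=4,fy=4))
E
```

```text
t 8.8333 tcp base [-18.367  -77.4546 269.0577] F [-0.0237  0.0107  0.0982] w 0.000142516385755495 q [-0.2176  0.2469  0.0942  1.4016  0.0036  1.4735]
turn err [ 0.0068  0.0107 -0.0013]
shift units [-0.5934  1.3674  0.7984] (0.417 max/row)
```

View pics/s5.png

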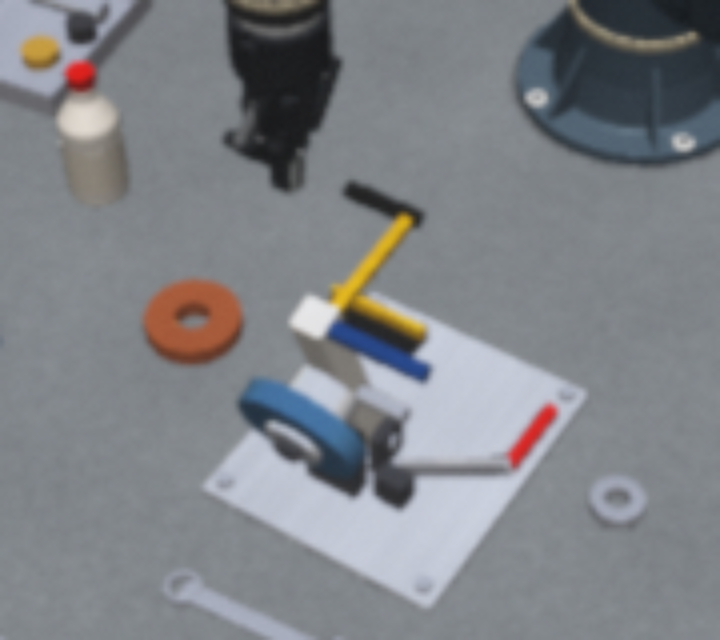

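View pics/w5.png

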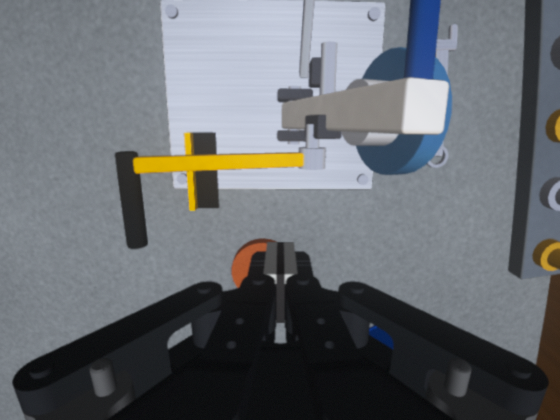

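```bash
python3 - <<'E'
from h import *
s=robot.state();im,d=robot.camera("wrist")
for p in [(127,175),(132,220),(150,165),(290,160)]: print(p,tob(deproj("wrist",p,d[p[1],p[0]],s)).round(1))
E
```

```text
(127, 175) [-224.   -79.1    1.8]
(132, 220) [-226.1 -144.8   -1.1]
(150, 165) [-137.2  -48.4  130.9]
(290, 160) [ -7.8 -41.6 144.9]
```

The kickstand was still falling in that picture, so I'll look again.

```bash
python3 - <<'E'
from h import *
s=robot.state();im,d=robot.camera("wrist");cv2.imwrite("pics/w6.png",im);np.save("w6.npy",d);print(s["t"])
h=cv2.cvtColor(im,cv2.COLOR_BGR2HSV)
ys,xs=np.nonzero((im.max(2)<60)); 
P=np.array([np.r_[tob(deproj("wrist",(x,y),d[y,x],s)),x,y] for x,y in zip(xs,ys) if y<250 and x<260])
k=P[:,2]>30; print(np.median(P[k],0),k.sum(),np.ptp(P[k],axis=0))
E
```

```text
8.9833
[-127.3233  -71.1965   96.4371  174.      183.    ] 797 [113.5218  92.844  321.8617  43.      70.    ]
```

View pics/w6.png

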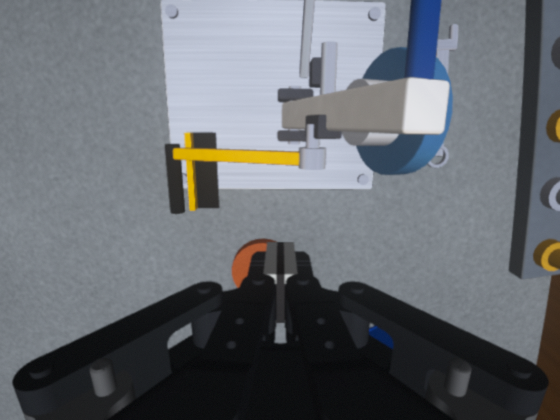

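>>> step_arm:
  series: [0,0.005,0,-0.3,0,0.1,0.7,0,0.005,0,-0.3,0.1,0.1,0.7,0,0,0,0,0.27,0.13,0.7,0,0,0,0,0.27,0.13,0.7,0,0,0,0,0.27,0.13,0.7,0,0,0,0,0.27,0.12,0.7,0,0,0,0,0.2,0.1,0.7,0,0,0,0,0,0,0.7]

```text
t: 9.7
ee_pos: [0.6273, 0.0157, 0.3252]
ee_rot: [0.102, 1.581, -0.096]
contact_force: [0.2, -0.4, -0.5]
gripper_width: 0.0598
```

```bash
python3 w.py 59 60 212;python3 - <<'E'
from h import *
s=robot.state();im,d=robot.camera("wrist");cv2.imwrite("pics/w7.png",im);np.save("w7.npy",d);print(s["t"])
h=cv2.cvtColor(im,cv2.COLOR_BGR2HSV).astype(int)
m=(h[...,0]>104)&(h[...,0]<122)&(h[...,1]>130)
ys,xs=np.nonzero(m)
P=np.array([np.r_[tob(deproj("wrist",(x,y),d[y,x],s)),x,y] for x,y in zip(xs,ys)])
k=(P[:,2]>215)&(P[:,2]<260);print(k.sum());P=P[k];print(np.median(P,0));
for a,b in [(20,40),(50,70),(75,95)]:
    q=P[(P[:,1]>a)&(P[:,1]<b)]
    if len(q): print(a,q.min(0),q.max(0),np.median(q,0))
E
```

```text
t 9.7 tcp base [ 60.7818  65.8556 325.1747] F [ 0.2037 -0.407  -0.4879] w 0.059791600116650905 q [0.0226 0.4323 0.5105 1.6611 0.0048 1.7192]
turn err [ 0.0033 -0.0081 -0.0019]
shift units [ 1.1317 -0.0618 -0.0038] (0.417 max/row)
9.7Traceback (most recent call last):
  File "<stdin>", line 6, in <module>
  File "h.py", line 19, in deproj
    o,d=ray(name,p,st); return o+d*z
        ~~~^^^^^^^^^^^
  File "h.py", line 17, in ray
    m,T=camT(name,st); r=px2ray(m,p); return T[:3,3],T[:3,:3]@r
        ~~~~^^^^^^^^^
  File "h.py", line 10, in camT
    m=robot.camera_model(name)
ValueError: time passes only in moves, steps and waits
```

View pics/w7.png

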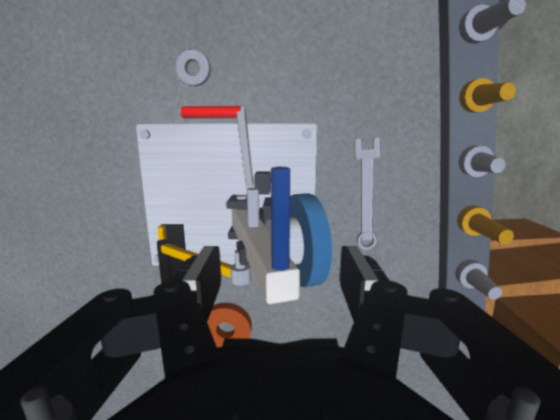

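```bash
python3 - <<'E'
from h import *
import h
s=robot.state();m,T=camT("wrist",s);im=cv2.imread("pics/w7.png");d=np.load("w7.npy")
def dp(p): return tob(T[:3,3]+T[:3,:3]@(px2ray(m,p)*d[p[1],p[0]]))
hs=cv2.cvtColor(im,cv2.COLOR_BGR2HSV).astype(int);H,S,V=hs[...,0],hs[...,1],hs[...,2]
ys,xs=np.nonzero((H>18)&(H<32)&(S>140));P=np.array([dp(p) for p in zip(xs,ys)])
P=P[(P[:,2]>35)&(abs(P[:,1]+40)<20)];print("leg",len(P),P[P[:,0].argmin()],P[P[:,0].argmax()])
c,v=P.mean(0),np.linalg.svd(P-P.mean(0))[2][0];print(c,v,"angle below horiz",np.arctan2(abs(v[2]),abs(v[0])))
ys,xs=np.nonzero((H>104)&(H<122)&(S>130));P=np.array([dp(p) for p in zip(xs,ys)]);P=P[(P[:,2]>215)&(P[:,2]<260)]
print("bar",np.median(P,0),P.min(0),P.max(0))
E
```

```text
leg 476 [-118.7826  -32.697    59.3515] [356.8521 -23.6428  45.05  ]
[-36.3397 -38.7172  92.2778] [-0.9978 -0.0388  0.0546] angle below horiz 0.054688060497213524
bar [ 59.1736  58.683  237.9793] [ 52.4135  13.7096 232.0497] [ 67.138   97.8023 240.9196]
```

The kickstand is down: the leg end is at (-119, z 59), against an expected (-116, z 60). The bar axis is at fwd 59, z about 231. Descending to grip it.

>>> step_arm:
  series: [0,-0.004,0,0.3,-0.02,0,0.7,0,-0.004,0,0.3,-0.02,0,0.7,0,0,0,0.25,-0.02,0,0.7,0,0,0,0.2,0,0,0.7,0,0,0,0.06,0,0,0.7,0,0,0,0,0,0,0.7]

```text
t: 10.25
ee_pos: [0.6239, 0.0051, 0.2103]
ee_rot: [0.1, 1.567, -0.099]
contact_force: [0.8, -0.2, 0.1]
gripper_width: 0.0597
```

```bash
python3 w.py 59 60 212
```

```text
t 10.25 tcp base [ 58.8032  54.9872 210.3353] F [ 0.8412 -0.237   0.0586] w 0.059727060375688 q [0.0079 0.416  0.1943 1.3478 0.0007 1.7054]
turn err [ 0.0027  0.0007 -0.0006]
shift units [-0.0166  0.0501  0.0022] (0.417 max/row)
```

>>> step_arm:
  series: [0,0,0,-0.01,0,0,0,0,0,0,0,0,0,0,0,0,0,0,0,0,0,0,0,0,0,0,0,0,0,0,0,0,0,0,0,0,0,0,0,0,0,0,0,0,0,0,0,0,0]
  newtons: 40

```text
t: 10.83
ee_pos: [0.6246, 0.0037, 0.2152]
ee_rot: [0.101, 1.565, -0.1]
contact_force: [0.0, 0.5, -4.1]
gripper_width: 0.0145
```

```bash
python3 w.py 0 56 220
```

```text
t 10.8333 tcp base [ 59.7467  53.6312 215.1691] F [ 0.0385  0.4628 -4.0623] w 0.014490494936595145 q [0.0057 0.414  0.2034 1.3563 0.0004 1.7047]
turn err [ 0.0018  0.0024 -0.0006]
shift units [-0.0505  0.0254 -0.5972] (0.417 max/row)
```

>>> step_arm:
  series: [0,0,0,-0.02,0,-0.07,0,0,0,0,-0.02,0,-0.07,0,0,0,0,-0.015,0,-0.07,0,0,0,0,-0.01,0,-0.07,0,0,0,0,-0.01,0,-0.07,0,0,0,0,0,0,0,0]

```text
t: 11.33
ee_pos: [0.5883, 0.0083, 0.2243]
ee_rot: [0.101, 1.559, -0.101]
contact_force: [0.7, -0.2, -8.2]
gripper_width: 0.0148
```

```bash
python3 w.py 0 54 224
```

```text
t 11.3333 tcp base [ 23.1468  53.4898 224.2583] F [ 0.7339 -0.2491 -8.1594] w 0.014807277705325127 q [ 0.0145  0.3432  0.1175  1.3361 -0.0007  1.7134]
turn err [ 0.0018  0.0058 -0.0004]
shift units [ 0.0005  0.0058 -0.2315] (0.417 max/row)
```

>>> step_arm:
  series: [0,0,0,0,0,-0.06,0,0,0.003,0,0,0,-0.06,0,0,0.003,0,0,0,-0.06,0,0,0,0,0,0,0,0]

```text
t: 11.67
ee_pos: [0.5692, 0.0108, 0.2262]
ee_rot: [0.101, 1.565, -0.1]
contact_force: [1.0, -0.3, -5.3]
gripper_width: 0.0147
```

```bash
python3 w.py 0 54 224
```

```text
t 11.6667 tcp base [  3.8386  53.413  226.1586] F [ 0.9645 -0.2633 -5.2969] w 0.014652588649690193 q [0.0187 0.3138 0.0792 1.333  0.0003 1.7177]
turn err [ 0.0018  0.002  -0.0005]
shift units [ 0.0215  0.006  -0.0384] (0.417 max/row)
```

>>> step_arm:
  series: [0,0,0,0.01,0,-0.03,0,0,0,0,0,0,-0.03,0,0,0,0,0,0,0,0]

```text
t: 11.92
ee_pos: [0.564, 0.0114, 0.2263]
ee_rot: [0.101, 1.562, -0.1]
contact_force: [2.2, -0.7, -0.9]
gripper_width: 0.0145
```

```bash
python3 w.py 0 54 224
```

```text
t 11.9167 tcp base [ -1.3591  53.4252 226.3446] F [ 2.2046 -0.7158 -0.8976] w 0.014541237952451574 q [ 0.0203  0.302   0.0626  1.3245 -0.0001  1.7193]
turn err [ 0.0018  0.0044 -0.0006]
shift units [0.0235 0.0057 0.0134] (0.417 max/row)
```

>>> step_arm:
  series: [0,0,0,0,0,-0.03,0,0,0,0,0,0,-0.03,0,0,0,0,0,0,0,0]

```text
t: 12.17
ee_pos: [0.5619, 0.0117, 0.2263]
ee_rot: [0.101, 1.555, -0.101]
contact_force: [2.2, -1.3, -0.9]
gripper_width: 0.0147
```

```bash
python3 w.py 0 54 224;python3 - <<'E'
from h import *
s=robot.state();im,d=robot.camera("wrist");cv2.imwrite("pics/w8.png",im)
im,d=robot.camera("scene");cv2.imwrite("pics/s8.png",cv2.resize(im[110:270,180:360],None,fx=4,fy=4))
E
```

```text
t 12.1667 tcp base [ -3.5497  53.4002 226.3143] F [ 2.2399 -1.2865 -0.9047] w 0.014749355122477442 q [ 0.0216  0.2929  0.0495  1.3136 -0.0013  1.721 ]
turn err [ 0.0015  0.0088 -0.0005]
shift units [0.0236 0.0059 0.0352] (0.417 max/row)
```

View pics/s8.png

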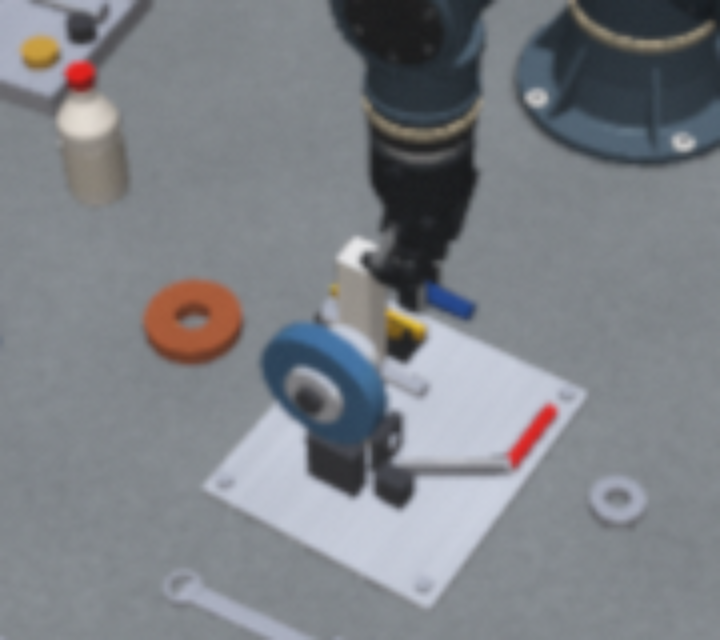

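View pics/w8.png

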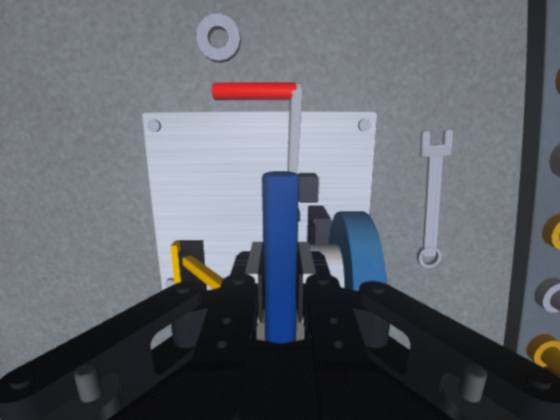

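>>> step_arm:
  series: [0,0.006,0,0,0,-0.04,0,0,0.003,0,0,0,-0.04,0,0,0,0,0,0,-0.04,0]

```text
t: 12.52
ee_pos: [0.5606, 0.0119, 0.2266]
ee_rot: [0.101, 1.551, -0.102]
contact_force: [20.0, -3.5, -9.5]
gripper_width: 0.0146
```

```bash
python3 w.py 0 54 224;python3 -c "
from h import *
print(robot.state()['wrist_torque'],robot.state()['effort'])"
```

```text
t 12.5167 tcp base [ -4.8124  53.4463 226.582 ] F [20.0155 -3.4859 -9.5399] w 0.01459306936391932 q [ 0.0225  0.2879  0.0429  1.3084 -0.0023  1.7231]
turn err [ 0.0008  0.0112 -0.0003]
shift units [0.0267 0.0055 0.0477] (0.417 max/row)
[-0.7955 -3.9914  0.0467] [  2.4303 -63.7759  29.0426   8.9114   1.3431   0.0056]
```

>>> step_arm:
  series: [0,0,0,0,0,-0.01,0]

```text
t: 12.6
ee_pos: [0.5617, 0.0117, 0.2264]
ee_rot: [0.101, 1.547, -0.103]
contact_force: [3.3, -2.1, 1.4]
gripper_width: 0.0143
```

```bash
for i in 1 2 3; do python3 w.py 0 54 224 | head -1; python3 -c "
from station import robot
robot.camera('top')"; done
```

```text
t 12.6 tcp base [ -3.6794  53.3968 226.4375] F [ 3.2768 -2.0722  1.3986] w 0.014329339102895819 q [ 0.0225  0.2872  0.0416  1.3043 -0.003   1.7234]
t 12.65 tcp base [ -4.1177  53.4079 226.4853] F [ 9.1091 -3.1415 -2.7407] w 0.014595041575058264 q [ 0.0225  0.2871  0.0415  1.3051 -0.0028  1.7234]
t 12.7 tcp base [ -4.1585  53.4345 226.525 ] F [10.5712 -2.6671 -4.2691] w 0.014134366465669283 q [ 0.0226  0.2871  0.0416  1.3053 -0.0028  1.7234]
```

```bash
for i in 1 2 3 4; do python3 -c "
from station import robot
robot.camera('top');robot.camera('scene')";python3 w.py 0 54 224 | head -1;  done; python3 - <<'E'
from h import *
im,d=robot.camera("scene");np.save("s9.npy",d)
import cv2; cv2.imwrite("pics/s9.png",cv2.resize(im[110:270,180:360],None,fx=4,fy=4))
m,T=camT("scene")
a,da=cv2.imread("pics/scene0.png"),np.load("scene0.npy")
hs=cv2.cvtColor(im,cv2.COLOR_BGR2HSV).astype(int)
ys,xs=np.nonzero(((hs[...,0]<6)|(hs[...,0]>172))&(hs[...,1]>150))
P=np.array([tob(T[:3,3]+T[:3,:3]@(px2ray(m,p)*d[p[1],p[0]])) for p in zip(xs,ys)]);k=(abs(P[:,0]+25)<60)&(P[:,1]>30)&(P[:,1]<190)
print("knob",np.median(P[k],0))
E
```

```text
t 12.85 tcp base [ -4.1366  53.4395 226.4885] F [ 9.8504 -3.0015 -3.6779] w 0.0144413137487683 q [ 0.0226  0.2872  0.0416  1.3053 -0.0028  1.7233]
t 12.95 tcp base [ -4.1182  53.4039 226.5172] F [10.9707 -2.3058 -3.7507] w 0.014612165100681331 q [ 0.0225  0.2871  0.0416  1.3053 -0.0028  1.7233]
t 13.05 tcp base [ -4.1339  53.4418 226.5114] F [ 9.9752 -2.5079 -3.0399] w 0.014961026072051013 q [ 0.0226  0.2871  0.0416  1.3053 -0.0028  1.7233]
t 13.15 tcp base [ -4.1511  53.4226 226.4849] F [11.0395 -1.9976 -4.4649] w 0.01427715443879331 q [ 0.0225  0.2872  0.0416  1.3053 -0.0027  1.7233]
knob [-26.9635 149.3768 107.3726]
```

View pics/s9.png

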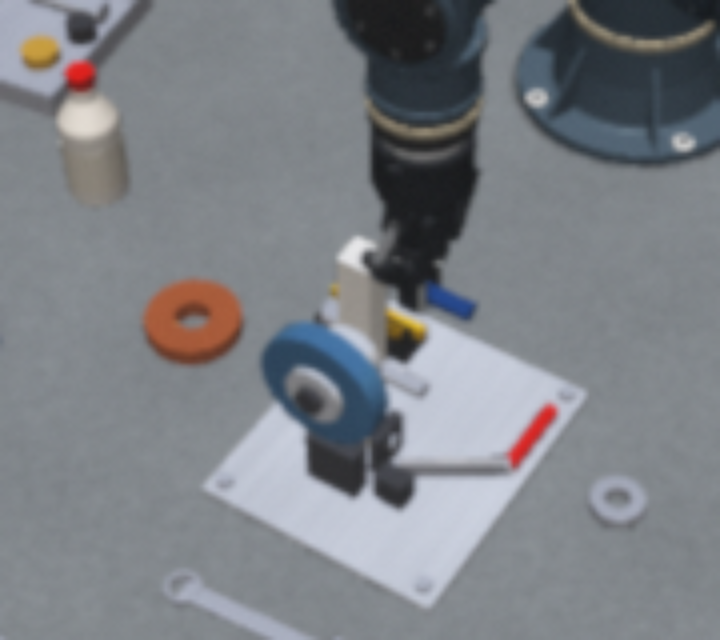

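The hold is steady: about 10 N of pull at the bar, and the TCP 4 mm behind upright. The frame is upright, the lever is out and the bystanders haven't moved. Handing in.

```bash
python3 -c "
from station import robot
print(robot.close_job());print(robot.state()['t'],robot.state()['contact_force'])"
```

```text
the job is handed in; nothing more can be done
None
the job is handed in; nothing more can be done
```

I did all three steps in order and handed the job in at about 13.2 s, still gripping the bar with the frame held upright; no verdict was reported.

- **Arrest lever:** I pushed the red knob left with the closed fingers until it was at or near its end stop. The last check still put the knob 149 mm left of centre, which is about 0.95 rad (0.7 needed).
- **Kickstand:** I pushed the foot back over top centre and it fell by itself while the frame still leaned. A first picture caught it mid-fall. The next one showed the leg end at (-119, z 59) against the expected (-116, z 60), so it was on its stop.
- **Frame:** I gripped the bar at 40 N and pulled it back. The pull peaked briefly at 20 N when the foot met the seat, then I eased it to a steady 10 to 11 N. From that I estimate a lean of about -0.02 rad and 10 to 15 N on the seat, both within the limits.

**Not fully confirmed:**
- The foot on its seat was hidden behind the gripper, so I inferred the contact from the rise in force and the stalled motion rather than seeing it.
- I judged the other items on the bench only by eye. The ones visible in the last cropped picture looked unmoved, but the mug, driver and parts bin were outside it.

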